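# Hook the bayonet filter insert out of its deep bore

## Task

The grey filter housing is open for service. Take the red-handled hook tool from its wooden holder, hook the wire loop of the orange insert deep in the bore, and pull up only lightly while turning it until you feel its bayonet let go (it frees anticlockwise, seen from above), then draw it out; never pull or twist hard and do not touch the insert with the fingers. Stand the insert gently upright in the blue tray and put the hook back upright in its holder, leaving the other things on the bench alone.

Things in the scene. Friction and masses are not known exactly. Their poses are not given: they have to be found in the camera images.
- housing: Grey filter housing fixed to the bench: block 120 x 120 x 95 mm with a vertical round bore, 78 mm diameter, open at the top, 80 mm deep (bore floor 15 mm above the bench). Small fixed feet stand 12 mm out at its +x and -x sides. Origin: centre of the underside, on the bore's axis; z up.
- ring (a point): Bore axis at the underside of the steel ring (17 mm above the bore floor, inner radius 32 mm) that holds the insert's ears down. It cannot turn but is sprung upward: it lifts at 2 N, plus 0.5 N per mm, hard stop after 12 mm (8 N). Two opposite gaps let ears through within about 0.06 rad either way; ring angle varies and is NOT measured (axes here are the housing's).
- insert: Orange bayonet insert, at first on the bore floor: cup 62 mm diameter, 32 mm high, 0.2 kg +-20 %, two ears along its +x and -x (12 mm wide, out to 37 mm radius, 8 to 15 mm up). From the start it must turn 0.45 to 1.2 rad anticlockwise to meet the gaps; pulled lightly up it then slips through, the pull falls to its weight and the gaps bar further turning. Origin: centre of underside; z up.
- loop (a point): Centre of the top bar of the insert's upright steel wire loop, 57 mm above the insert's underside. The loop stands in the insert's x-z plane; wire 6 mm thick, top bar along x, opening 28 mm wide along x and 22 mm high between the insert's flat top face and the bar.
- hook: Hook tool, 0.2 kg. Origin: on the handle's axis, level with the foot's underside; z up. Flat foot: x -9 to 9 mm, 16 mm wide along y, z 0 to 4 mm. Lip at the +x end: x 5 to 9 mm, up to z 10 mm. Flat shank at the -x end: x -9 to -5 mm, 16 mm wide, up to z 90 mm. Black flange 56 mm diameter, z 90 to 96 mm.
- seat (a point): Hook's seat, on the handle's axis 7 mm above the hook's origin: a loop bar lying along the hook's y here sits in the 10 mm wide channel between shank and lip, so that turning the hook about its axis turns the loop too (after up to about 0.25 rad of play). Shank and lip press on the bar in turning, besides the pull, so pull no more than about 6 to 7 N while turning.
- handle (a point): Centre of the hook's red handle block, on its axis 118 mm above the hook's origin: 40 mm along the hook's x, 26 mm along y, 45 mm high; grip it across the 26 mm.
- holder: Wooden holder fixed to the bench: upright open square tube, outside 64 x 64 mm, opening 42 x 42 mm, rim 115 mm above the bench, on a foot 90 x 90 x 8 mm. The hook hangs in it, flange resting on the rim (hook origin then 25 mm above the bench on the holder's axis). Origin: centre of the underside; z up.
- tray: Blue open tray fixed to the bench, 140 x 140 mm outside, 25 mm high, walls and floor 5 mm thick. Origin: centre of the underside; z up.
- screwdriver: Bystander, to be left alone: screwdriver lying on the bench.
- bearing: Bystander, to be left alone: steel bearing ring, 52 mm across, 15 mm high.
- oil: Bystander, to be left alone: yellow oil bottle, 56 mm across, 130 mm high.
- jar: Bystander, to be left alone: amber jar, 64 mm across, 80 mm high.
- cap: Bystander, to be left alone: aluminium disc cover, 80 mm across, 18 mm high.
- collar: Bystander, to be left alone: small brass collar, 32 mm across, 14 mm high.
Things that resemble listed ones, but are neither listed nor needed, are in the scene too. Of the things shaped like the tray, the blue one is meant.

How it is judged:
By the outcome, as a careful person would: the job done as asked, in the order asked, and still so for the second after the job is handed in, with the robot touching nothing.
It also fails if it takes over 70 s, if anything falls off the work surface, if the arm or the gripper's body presses on something with over 40 N, if the wrist force passes 120 N, or if a joint passes its speed limit or range.

## Robot

A 6-joint arm with a two-finger parallel gripper is mounted at the origin on the work surface. World frame = base frame: x ahead of the robot, y to its left, z up, the work surface at z = 0. Lengths are in mm, angles in degrees, forces in N, time in s.
With the tool pointing down it reaches from about 375 to 900 mm from the base axis. Payload 3.1 kg.
Tool frame: the origin (TCP) lies midway between the tips of the shut fingers; the grasp point (between the pads) lies 19 mm behind it; z points along the fingers, y is the line along which they close (so a half turn about z gives the same grasp; the last joint's range is limited). The gripper opens to 87 mm and grips with 3 to 60 N. Pads are 19 mm wide; open, the fingers measure 117 mm over their backs; the gripper's body (75 mm by 190 mm) begins 51 mm behind the grasp point.
Start: joints at [-84.769, 30.224, 82.088, -0, 67.689, -10.227], TCP at [166.611, -602.36, 222.548] pointing down, gripper open.
Joint ranges: [-176.69, 176.69], [-43.24, 126.21], [12.49, 139.97], [-82, 262], [0, 151.66], [-163.58, 163.58]. Speed limits (degrees/s): [159.86, 159.86, 180, 180, 180, 180].

## Interface

Orientations are given as a 3x3 rotation matrix whose columns are the frame's x, y, z axes.
In Python, from station import telemetry, grab_frame, camera_params, env gives the robot as it stands.
- The arm moves only by the shell command python3 -m creep 'ROWS' [FORCE]. ROWS is JSON, a list of rows, each an object with "translation": the shift along the tool's x, y, z in mm, a list of three; "angular": the turn, a rotation vector about the tool's x, y, z in degrees, a list of three; "claw": the closure, from -1 (fully open) to 1 (shut). A call has 1 to 10 rows; each row is the pose to reach, as a shift and turn from the pose commanded when the call began, along the tool's axes at that moment; what a row does not reach only later rows make up. A row lasts 1/10 s, in which the tool goes at most 50 mm and 8.59 degrees, less where a joint would pass 70% of its speed; a pose out of reach is approached as far as the arm can. A call with a gripper value outside its range is refused whole. The fingers move at their own pace and stop on an object; FORCE is the grip in N (left out, the last holds). Time passes only in rows, so rows that repeat a pose let the fingers close. It gives the time, the measured TCP pose, the force, the opening and the grip force at its end, in the units of the state.
- telemetry.state(): the state, without advancing time (a new reading comes with each control period).
- grab_frame(name): name is "scene" or "side" or "wrist"; returns the picture (480x640x3 uint8, red, green, blue); there is no depth.
- camera_params(name): a dict with "intrinsics" (3x3 intrinsics, pixels), "k1" (the pictures are not rectified: a ray, as slopes to the right and down, at radius r is drawn at 1 + k1 r^2 times it, then the intrinsics apply), "R" (3x3) and "t" (3): a world point X has camera coordinates R X + t. Camera axes: x right, y down, z forward; pixel columns grow to the right and rows downward; lengths in mm; the calibration is good to about 2 mm. A picture is of the moment at which its call begins: read the wrist's pose just before it. camera_params takes no time and is no camera call; for the wrist camera it gives the pose at the moment of the call.
- env.close_job(): hands the job in; it is judged then, once.
The state is a dict: "clock": time; "joint_positions": joint angles; "joint_velocities": joint speeds; "effort": joint torques, N m; "tcp_pos": TCP position; "orientation": TCP orientation; "ft_force": force on the tool from outside, world axes, zero at the start; "moment": the same for the moment, N m; "width": opening from 0.0 (shut) to 1.0 (fully open); "grip_force": force on a finger pad.
Only numpy, scipy, OpenCV 4.12 (cv2) and the standard library are available. Lean on these libraries where they do the work, as an engineer would, in place of code of your own. Each camera call takes 0.05 s, during which the arm holds its last target. There are 200 camera calls.

## Working session

There is one attempt and no reset: what is moved stays moved. The work goes in short steps, Python scripts to look and compute and a shell command to move; the robot and the scene stay as the last step left them, time stands still between calls to the robot, and variables do not carry over. Pictures are saved under pics/ and viewed, at most 10 in all, crops included, and the job is handed in when it is done.

```bash
ls; mkdir -p pics; python3 - <<'E'
from station import telemetry, grab_frame, camera_params, env
import cv2
s=telemetry.state();print(s)
for n in ["scene","side"]:
    p=camera_params(n);print(n,p)
    cv2.imwrite(f"pics/{n}0.png",grab_frame(n)[:,:,::-1])
E
```

```text
pics
{'clock': 0.0, 'joint_positions': array([-8.47689175e+01,  3.02789628e+01,  8.21585749e+01,  5.68729137e-04,
        6.76877616e+01, -1.02252260e+01]), 'joint_velocities': array([-0.02238547,  0.00713699,  0.08270593, -0.02594833,  0.020438  ,
        0.06672869]), 'effort': array([ 9.41654871e-04, -4.40038311e+01, -1.76591367e+01,  6.33424195e-02,
        5.82086190e-02, -1.65202919e-04]), 'tcp_pos': array([ 166.54844562, -601.62641904,  221.55951572]), 'orientation': array([[ 9.63835004e-01,  2.66499624e-01, -1.90239571e-04],
       [ 2.66499396e-01, -9.63832623e-01,  2.17861240e-03],
       [ 3.97240281e-04, -2.15052162e-03, -9.99997609e-01]]), 'ft_force': array([0.16343578, 1.12048737, 0.06765385]), 'moment': array([ 0.03009481,  0.01304412, -0.04148756]), 'grip_force': 0.0, 'width': 0.999224261481979}
scene {'intrinsics': array([[453.91853318,   0.        , 319.13438598],
       [  0.        , 453.91853318, 238.77095525],
       [  0.        ,   0.        ,   1.        ]]), 'k1': -0.09991521014783018, 'R': array([[-0.7304739 ,  0.68291419, -0.00600801],
       [ 0.56698749,  0.60152288, -0.56275697],
       [-0.38070076, -0.41448574, -0.82660057]]), 't': array([ 447.40678843, -165.09854621, 1381.61388865])}
side {'intrinsics': array([[617.25395421,   0.        , 315.95985266],
       [  0.        , 617.25395421, 242.52625873],
       [  0.        ,   0.        ,   1.        ]]), 'k1': -0.17319549725464356, 'R': array([[ 0.931466  , -0.36374634, -0.00772644],
       [-0.19819575, -0.48949338, -0.84918471],
       [ 0.30510579,  0.79251803, -0.52803942]]), 't': array([-518.86956393,  152.63836366, 1694.11503528])}
```

View pics/scene0.png

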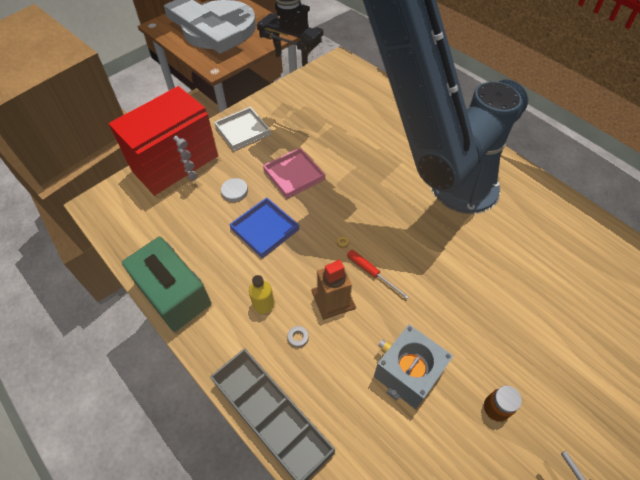

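View pics/side0.png

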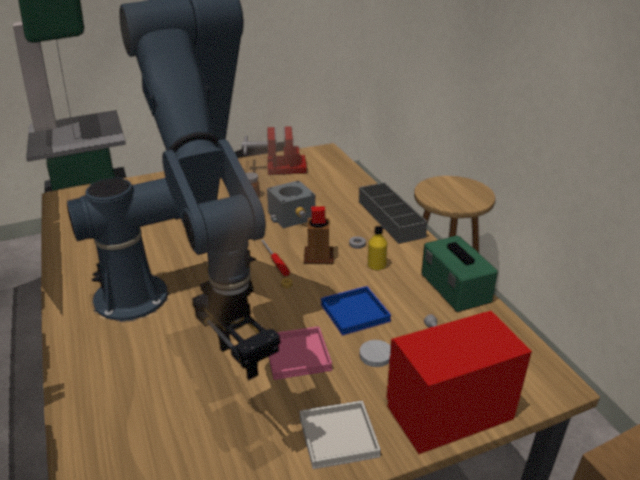

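The scene view shows the red handle in the wooden holder at (334,270), the housing bore at (413,365) and the blue tray at (264,228). Possible confusions:
- **Red things:** the screwdriver handle (363,263), the toolbox (165,140) and the red stand seen in the side view (287,155). The hook is the one in the wooden holder.
- **Trays:** pink (294,172) and white (242,128). Blue is the one meant.

```bash
cat > lib.py <<'E'
import numpy as np, cv2
from station import telemetry, grab_frame, camera_params, env
def ray(p,uv):
    uv=np.asarray(uv,float).reshape(-1,1,2)
    n=cv2.undistortPoints(uv,p["intrinsics"],np.array([p["k1"],0,0,0.]))[:,0]
    d=np.c_[n,np.ones(len(n))]@p["R"]; return -p["R"].T@p["t"], d
def plane(p,uv,z):
    c,d=ray(p,uv); return c+d*((z-c[2])/d[:,2])[:,None]
def tri(rs):
    A=np.zeros((3,3));b=np.zeros(3)
    for c,d in rs:
        d=d[0]/np.linalg.norm(d[0]);M=np.eye(3)-np.outer(d,d);A+=M;b+=M@c
    return np.linalg.solve(A,b)
def proj(p,X):
    return cv2.projectPoints(np.asarray(X,float).reshape(-1,1,3),cv2.Rodrigues(p["R"])[0],p["t"],p["intrinsics"],np.array([p["k1"],0,0,0.]))[0][:,0]
def blobs(img,lo,hi,amin=30):
    h=cv2.cvtColor(img,cv2.COLOR_RGB2HSV); m=cv2.inRange(h,lo,hi)
    n,l,st,ce=cv2.connectedComponentsWithStats(m)
    return [(ce[i],st[i],(l==i)) for i in range(1,n) if st[i,4]>=amin]
def totool(v):  # world vector -> tool axes
    return telemetry.state()["orientation"].T@np.asarray(v,float)
E
python3 - <<'E'
from lib import *
np.set_printoptions(precision=1,suppress=True)
P={n:camera_params(n) for n in("scene","side")}
I={n:cv2.imread(f"pics/{n}0.png")[:,:,::-1].copy() for n in P}
for n in P:
    for nm,lo,hi,z in [("red",(0,150,80),(6,255,255),150),("blue",(108,140,60),(125,255,255),25),("orange",(8,180,120),(20,255,255),47)]:
        for c,s,m in blobs(I[n],lo,hi):
            w=plane(P[n],[c],z)[0]
            print(n,nm,c,s,w)
            if nm=="blue" and s[4]>500:
                k=m.astype(np.uint8);r=cv2.minAreaRect(cv2.findNonZero(k));bx=cv2.boxPoints(r)
                a=plane(P[n],bx,25);print(a, a.mean(0))
E
```

```text
scene red [598.6   5.9] [595   0   9  13  52] [-1108.8  -144.2   150. ]
scene red [627.    9.3] [610   0  30  29 293] [-1197.    -50.7   150. ]
scene red [164.  137.6] [ 108   86  109  109 6763] [ 616.1 -653.6  150. ]
scene red [362.9 262.8] [348 250  31  27 299] [503.4  33.2 150. ]
scene red [334.3 270.5] [325 260  19  22 308] [565.9   2.4 150. ]
scene blue [262.9 228.1] [ 231  204   61   49 1503] [ 563.1 -282.2   25. ]
[[ 621.7 -354.9   25. ]
 [ 491.4 -381.9   25. ]
 [ 499.3 -229.7   25. ]
 [ 622.8 -210.4   25. ]] [ 558.8 -294.2   25. ]
scene orange [406.5 361. ] [400 354  16  17 149] [569.  245.8  47. ]
scene orange [418.4 369. ] [411 359  14  17 156] [563.7 277.   47. ]
side red [294.9 164.5] [278 148  28  25 213] [614.5 338.9 150. ]
side red [317.8 213.5] [311 206  14  17 182] [562.   -4.8 150. ]
side red [279.3 263. ] [271 253  19  23 148] [ 377.5 -207.2  150. ]
side red [455.9 376.3] [  387   311   144   142 12655] [ 574.6 -728.   150. ]
side blue [354.9 309.9] [ 322  287   68   47 1957] [ 544.9 -310.2   25. ]
[[ 481.5 -229.8   25. ]
 [ 661.7 -222.6   25. ]
 [ 611.5 -384.7   25. ]
 [ 447.3 -385.8   25. ]] [ 550.5 -305.7   25. ]
```

```bash
python3 - <<'E'
from lib import *
np.set_printoptions(precision=2,suppress=True)
s=telemetry.state();p=camera_params("wrist");R=s["orientation"]
print(p["intrinsics"],p["k1"],R.T@(-p["R"].T@p["t"]-s["tcp_pos"]),p["R"]@R)
print(R.T@(np.array([500,-240,400])-s["tcp_pos"]))
E
```

```text
[[376.75   0.   319.17]
 [  0.   376.75 239.  ]
 [  0.     0.     1.  ]] -0.013118024607610511 [  66.13    1.4  -161.34] [[ 0.    1.    0.  ]
 [-0.97  0.   -0.25]
 [-0.25  0.    0.97]]
[ 417.86 -260.13 -177.68]
```

```bash
python3 -m creep '[{"translation":[50,-48,-18],"angular":[0,0,2],"claw":-1},{"translation":[100,-97,-36],"angular":[0,0,4],"claw":-1},{"translation":[150,-145,-53],"angular":[0,0,6],"claw":-1},{"translation":[200,-194,-71],"angular":[0,0,8],"claw":-1},{"translation":[250,-242,-89],"angular":[0,0,10],"claw":-1},{"translation":[501,-486,-178],"angular":[0,0,15.5],"claw":-1},{"translation":[501,-486,-178],"angular":[0,0,15.5],"claw":-1},{"translation":[501,-486,-178],"angular":[0,0,15.5],"claw":-1},{"translation":[501,-486,-178],"angular":[0,0,15.5],"claw":-1},{"translation":[501,-486,-178],"angular":[0,0,15.5],"claw":-1}]'; python3 - <<'E'
from lib import *
np.set_printoptions(precision=2,suppress=True)
s=telemetry.state()
print(s["orientation"],s["orientation"].T@(np.array([520,0,400])-s["tcp_pos"]))
E
```

```text
clock: 1.1
tcp_pos: [412.3, -182.6, 346.5]
orientation: [[1.0, -0.001, -0.0], [-0.001, -1.0, 0.0], [-0.0, -0.0, -1.0]]
ft_force: [-0.1, -0.5, -0.2]
width: 0.997
grip_force: 0.0
[[ 1. -0. -0.]
 [-0. -1.  0.]
 [-0. -0. -1.]] [ 107.5  -182.7   -53.49]
```

```bash
python3 -m creep '[{"translation":[108,-182,-53],"angular":[0,0,0],"claw":-1},{"translation":[108,-182,-53],"angular":[0,0,0],"claw":-1},{"translation":[108,-182,-53],"angular":[0,0,0],"claw":-1},{"translation":[108,-182,-53],"angular":[0,0,0],"claw":-1},{"translation":[108,-182,-53],"angular":[0,0,0],"claw":-1},{"translation":[108,-182,-53],"angular":[0,0,0],"claw":-1},{"translation":[108,-182,-53],"angular":[0,0,0],"claw":-1}]'; python3 - <<'E'
from lib import *
import pickle
p=camera_params("wrist");i=grab_frame("wrist");pickle.dump((p,i),open("w1.pkl","wb"))
cv2.imwrite("pics/w1.png",i[:,:,::-1])
E
```

```text
clock: 1.8
tcp_pos: [519.5, -2.6, 398.5]
orientation: [[1.0, 0.0, -0.002], [0.0, -1.0, -0.0], [-0.002, 0.0, -1.0]]
ft_force: [0.1, 0.6, -0.2]
width: 1.005
grip_force: 0.0
```

View pics/w1.png

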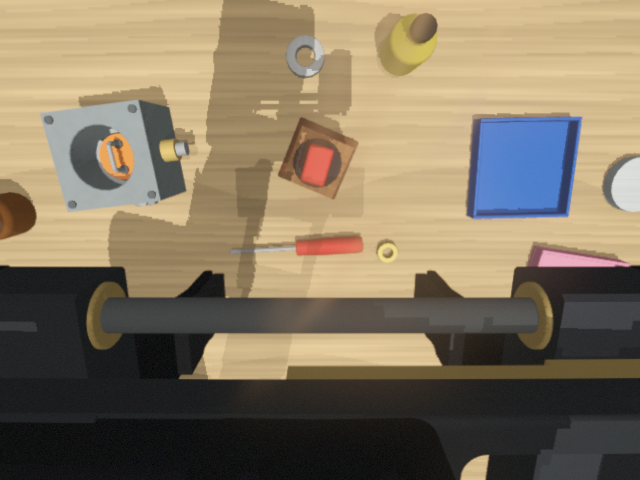

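The wrist view shows the hook handle at (318,165), the housing at (105,158) with the insert and loop at (115,155), and the blue tray at (525,167). I'll measure these and take one zoomed crop as a check.

```bash
python3 - <<'E'
from lib import *
import pickle
np.set_printoptions(precision=1,suppress=True)
p,i=pickle.load(open("w1.pkl","rb"))
def rect(nm,lo,hi,z,amin,box):
    for c,s,m in blobs(i,lo,hi,amin):
        if not(box[0]<c[0]<box[2] and box[1]<c[1]<box[3]): continue
        h=cv2.convexHull(cv2.findNonZero(m.astype(np.uint8)))[:,0]
        w=plane(p,h,z)[:,:2].astype(np.float32)
        r=cv2.minAreaRect(w);print(nm,c,s[4],r)
rect("handle",(0,150,80),(8,255,255),165.5,100,(280,120,360,200))
rect("blue",(105,120,40),(128,255,255),25,1000,(400,80,640,250))
rect("orange",(6,150,80),(22,255,255),47,50,(60,100,160,210))
g=cv2.cvtColor(i,cv2.COLOR_RGB2HSV)
print(g[110,60],g[150,70],g[205,120],g[170,170],g[150,95], g[139,318])
a=cv2.resize(i[90:220,30:200],None,fx=3,fy=3,interpolation=cv2.INTER_CUBIC)
b=cv2.resize(i[110:205,270:366],None,fx=3,fy=3,interpolation=cv2.INTER_CUBIC)
out=np.zeros((390,800,3),np.uint8);out[:,:510]=a;out[:285,512:800]=b
cv2.imwrite("pics/crop1.png",out[:,:,::-1])
E
```

```text
handle [316.5 164.1] 875 ((564.3659057617188, -1.5283622741699219), (25.812557220458984, 38.967979431152344), 73.32579040527344)
blue [523.9 166.5] 9134 ((551.9613647460938, -293.8273010253906), (137.09783935546875, 138.61195373535156), 1.2227020263671875)
orange [117.4 155.8] 740 ((569.44921875, 266.89508056640625), (58.927494049072266, 42.357479095458984), 1.821939468383789)
[ 19  36 196] [ 84  11 111] [ 20  32 190] [90 10 76] [80  8 93] [ 13 111 119]
```

View pics/crop1.png

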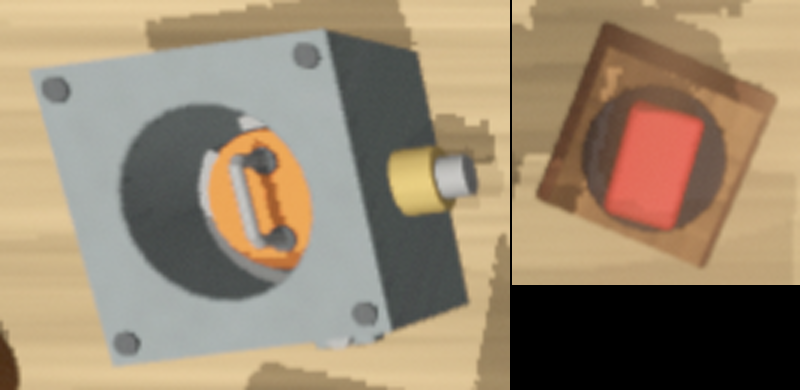

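The crop confirms the choices: a grey housing with the orange insert, the loop bar running (109,143)–(116,171) in full-image pixels, and the red handle over the black flange.

```bash
python3 - <<'E'
from lib import *
import pickle
np.set_printoptions(precision=1,suppress=True)
p,i=pickle.load(open("w1.pkl","rb"))
c=plane(p,[(40.7,113.3),(138.3,100),(160,199.3),(67.3,211)],95)
print(c,c.mean(0),[np.linalg.norm(c[k]-c[k-1]) for k in range(4)])
b=plane(p,[(109.3,143.3),(116,171)],15+57+1);d=b[1]-b[0]
print(b,b.mean(0),np.linalg.norm(d),np.degrees(np.arctan2(d[1],d[0])))
print(np.degrees(np.arctan2(*(c[1]-c[0])[1::-1])))
s=telemetry.state();print(s["joint_positions"])
t=np.array([564.4,-1.5,25+122-19]);print(totool(t-s["tcp_pos"]))
E
```

```text
[[620.7 325.1  95. ]
 [635.  207.2  95. ]
 [518.3 193.5  95. ]
 [503.6 312.1  95. ]] [569.4 259.5  95. ] [np.float64(117.76879073213838), np.float64(118.75728472301287), np.float64(117.48761729828031), np.float64(119.56488643310584)]
[[586.  259.7  73. ]
 [551.6 255.7  73. ]] [568.8 257.7  73. ] 34.65134500334443 -173.33493887623015
-83.06702101371624
[-12.7  12.4  82.1  -0.   85.6  77.4]
[ 45.7  -1.8 270.3]
```

```bash
python3 -m creep '[{"translation":[16,0,50],"angular":[0,0,8],"claw":-1},{"translation":[16,0,100],"angular":[0,0,16],"claw":-1},{"translation":[16,0,135],"angular":[0,0,16.7],"claw":-1},{"translation":[16,0,150],"angular":[0,0,16.7],"claw":-1},{"translation":[16,0,150],"angular":[0,0,16.7],"claw":-1}]'; python3 - <<'E'
from lib import *
p=camera_params("wrist");i=grab_frame("wrist");cv2.imwrite("pics/w2.png",i[:,:,::-1])
for c,s,m in blobs(i,(0,150,80),(8,255,255),300):
    h=cv2.convexHull(cv2.findNonZero(m.astype(np.uint8)))[:,0]
    r=cv2.minAreaRect(plane(p,h,165.5)[:,:2].astype(np.float32));print(c,s,r)
    s=telemetry.state();t=np.array([*r[0],128]);print(totool(t-s["tcp_pos"]))
E
```

```text
clock: 2.35
tcp_pos: [533.1, -3.8, 246.0]
orientation: [[0.957, -0.29, -0.008], [-0.29, -0.957, 0.001], [-0.008, 0.001, -1.0]]
ft_force: [-0.3, 0.5, -0.0]
width: 1.0
grip_force: 0.0
[299.65136876 199.37359098] [ 279  168   41   64 2484] ((565.9762573242188, -1.981252670288086), (25.49803352355957, 40.88729476928711), 73.14867401123047)
[ 29.67541456 -10.92251504 119.91692643]
[361.92220828 282.60288582] [ 312  263   89   35 1594] ((498.5549011230469, -21.327226638793945), (16.255752563476562, 61.1236572265625), 4.548539161682129)
[-29.22998591  27.15646549 120.1427975 ]
```

```bash
python3 -m creep '[{"translation":[15,-5.5,0],"angular":[0,0,0],"claw":-1},{"translation":[29.5,-11,30],"angular":[0,0,0],"claw":-1},{"translation":[29.5,-11,65],"angular":[0,0,0],"claw":-1},{"translation":[29.5,-11,100],"angular":[0,0,0],"claw":-1},{"translation":[29.5,-11,118],"angular":[0,0,0],"claw":-1},{"translation":[29.5,-11,118],"angular":[0,0,0],"claw":-1},{"translation":[29.5,-11,118],"angular":[0,0,0],"claw":-1}]'
```

```text
clock: 3.1
tcp_pos: [568.8, -1.5, 132.7]
orientation: [[0.957, -0.289, 0.003], [-0.289, -0.957, -0.001], [0.003, -0.0, -1.0]]
ft_force: [0.5, -0.1, 0.6]
width: 0.999
grip_force: 0.0
```

```bash
python3 -m creep '[{"translation":[-3,0,2],"angular":[0,0,0],"claw":-1},{"translation":[-3,0,2],"angular":[0,0,0],"claw":-1},{"translation":[-3,0,2],"angular":[0,0,0],"claw":1},{"translation":[-3,0,2],"angular":[0,0,0],"claw":1},{"translation":[-3,0,2],"angular":[0,0,0],"claw":1},{"translation":[-3,0,2],"angular":[0,0,0],"claw":1},{"translation":[-3,0,2],"angular":[0,0,0],"claw":1},{"translation":[-3,0,2],"angular":[0,0,0],"claw":1}]' 45
```

```text
clock: 3.9
tcp_pos: [564.6, 0.2, 129.1]
orientation: [[0.958, -0.288, -0.0], [-0.288, -0.958, 0.0], [-0.0, -0.0, -1.0]]
ft_force: [-0.4, 0.2, 0.1]
width: 0.542
grip_force: 0.0
```

```bash
python3 -m creep '[{"translation":[0,0,0],"angular":[0,0,0],"claw":1},{"translation":[0,0,0],"angular":[0,0,0],"claw":1},{"translation":[0,0,0],"angular":[0,0,0],"claw":1},{"translation":[0,0,0],"angular":[0,0,0],"claw":1},{"translation":[0,0,0],"angular":[0,0,0],"claw":1},{"translation":[0,0,0],"angular":[0,0,0],"claw":1}]' 45
```

```text
clock: 4.5
tcp_pos: [564.6, 0.2, 129.1]
orientation: [[0.958, -0.288, -0.0], [-0.288, -0.958, -0.0], [-0.0, 0.0, -1.0]]
ft_force: [-0.4, -0.9, -1.3]
width: 0.297
grip_force: 45.0
```

```bash
python3 -m creep '[{"translation":[0,0,-20],"angular":[0,0,0],"claw":1},{"translation":[0,0,-60],"angular":[0,0,0],"claw":1},{"translation":[0,0,-100],"angular":[0,0,0],"claw":1},{"translation":[0,0,-125],"angular":[0,0,0],"claw":1},{"translation":[0,0,-125],"angular":[0,0,0],"claw":1},{"translation":[0,0,-125],"angular":[0,0,0],"claw":1}]'; python3 - <<'E'
from lib import *
s=telemetry.state();t=s["tcp_pos"];out=np.zeros((400,800,3),np.uint8)
for k,n in enumerate(["scene","side"]):
    p=camera_params(n);i=grab_frame(n);u,v=proj(p,t-[0,0,60])[0].astype(int)
    c=cv2.resize(i[v-33:v+33,u-33:u+33],(400,400),interpolation=cv2.INTER_CUBIC);out[:,400*k:400*k+400]=c
    print(n,u,v)
cv2.imwrite("pics/hook.png",out[:,:,::-1])
E
```

```text
clock: 5.1
tcp_pos: [563.9, 0.4, 253.6]
orientation: [[0.958, -0.288, -0.001], [-0.288, -0.958, 0.0], [-0.001, 0.0, -1.0]]
ft_force: [0.3, 0.4, -2.1]
width: 0.295
grip_force: 45.0
scene 334 259
side 317 199
```

View pics/hook.png

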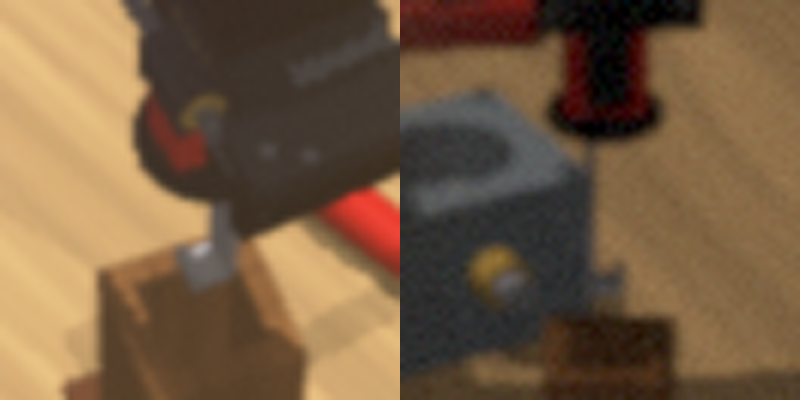

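The hook came out clean. The lip is on the +x side (side crop: shank at 590, lip at 620), so hook x = tool x. Next I go beside the housing, turn the hook to match the bar, and measure the loop again.

```bash
python3 -m creep '[{"translation":[-4,-14,-10],"angular":[0,0,-8.5],"claw":1},{"translation":[-8,-28,-20],"angular":[0,0,-17],"claw":1},{"translation":[-12,-42,-26],"angular":[0,0,-25.5],"claw":1},{"translation":[-16,-56,-26],"angular":[0,0,-34],"claw":1},{"translation":[-20,-70,-26],"angular":[0,0,-42.5],"claw":1},{"translation":[-24,-84,-26],"angular":[0,0,-51],"claw":1},{"translation":[-28,-98,-26],"angular":[0,0,-59.5],"claw":1},{"translation":[-30,-112,-26],"angular":[0,0,-68],"claw":1},{"translation":[-32,-126,-26],"angular":[0,0,-76.5],"claw":1},{"translation":[-33,-136,-26],"angular":[0,0,-85],"claw":1}]' && python3 -m creep '[{"translation":[0,0,0],"angular":[0,0,-8.5],"claw":1},{"translation":[0,0,0],"angular":[0,0,-17],"claw":1},{"translation":[0,0,0],"angular":[0,0,-25],"claw":1},{"translation":[0,0,0],"angular":[0,0,-28.4],"claw":1},{"translation":[0,0,0],"angular":[0,0,-28.4],"claw":1},{"translation":[0,0,0],"angular":[0,0,-28.4],"claw":1}]'; python3 - <<'E'
from lib import *
import pickle
p=camera_params("wrist");i=grab_frame("wrist");pickle.dump((p,i),open("w3.pkl","wb"))
u,v=proj(p,[569,258,72])[0].astype(int);print(u,v)
x0,y0=max(u-80,0),max(v-70,0);print(x0,y0)
c=i[y0:y0+140,x0:x0+160];cv2.imwrite("pics/loop.png",cv2.resize(c,None,fx=4,fy=4,interpolation=cv2.INTER_CUBIC)[:,:,::-1])
E
```

```text
clock: 6.2
tcp_pos: [571.0, 140.8, 277.5]
orientation: [[0.364, 0.931, -0.005], [0.931, -0.364, 0.0], [-0.002, -0.005, -1.0]]
ft_force: [0.6, 0.6, -1.3]
width: 0.297
grip_force: 45.0
clock: 6.8
tcp_pos: [571.5, 139.9, 278.4]
orientation: [[-0.114, 0.993, -0.003], [0.993, 0.114, -0.0], [0.0, -0.003, -1.0]]
ft_force: [0.2, -0.0, -2.7]
width: 0.293
grip_force: 45.0
332 84
252 14
```

View pics/loop.png

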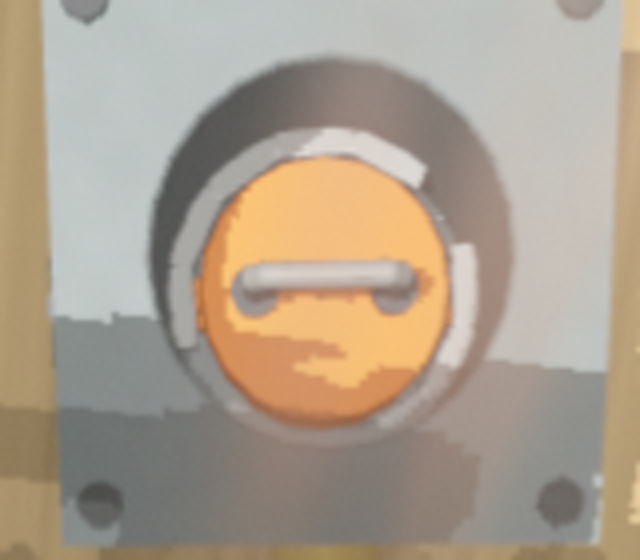

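The crop shows the bar from (258,275) to (402,272). The ring gap is upper right near (450,210) in crop pixels, about 30° anticlockwise of the bar.

```bash
python3 - <<'E'
from lib import *
import pickle
np.set_printoptions(precision=1,suppress=True)
p,i=pickle.load(open("w3.pkl","rb"))
f=lambda l:[(252+x/4,14+y/4) for x,y in l]
b=plane(p,f([(258,276),(402,273)]),72);d=b[1]-b[0];print(b,b.mean(0),np.degrees(np.arctan2(d[1],d[0])),np.linalg.norm(d))
g=plane(p,f([(425,178),(465,245),(190,347)]),33);a=g-[*b.mean(0)[:2],33];print(np.degrees(np.arctan2(a[:,1],a[:,0])),np.linalg.norm(a,axis=1))
s=telemetry.state();m=b.mean(0)
hx=s["orientation"][:,0]
t=np.array([m[0],m[1],0])-14*np.array([-.117,.993,0])
t[2]=15+38+104.1
print(t,totool(t-s["tcp_pos"]),totool(m-s["tcp_pos"]))
E
```

```text
[[554.1 257.9  72. ]
 [586.7 262.3  72. ]] [570.4 260.1  72. ] 7.726651794234046 32.86909567496035
[  55.4   26.5 -154.7] [37.6 37.4 36.1]
[572.1 246.2 157.1] [105.5  12.9 121.7] [119.5  13.1 206.8]
```

```bash
python3 -m creep '[{"translation":[40,6,0],"angular":[0,0,-0.5],"claw":1},{"translation":[80,11,0],"angular":[0,0,-0.5],"claw":1},{"translation":[102,13,10],"angular":[0,0,-0.5],"claw":1},{"translation":[102,13,30],"angular":[0,0,-0.5],"claw":1},{"translation":[102,13,60],"angular":[0,0,-0.5],"claw":1},{"translation":[102,13,80],"angular":[0,0,-0.5],"claw":1},{"translation":[102,13,80],"angular":[0,0,-0.5],"claw":1},{"translation":[102,13,80],"angular":[0,0,-0.5],"claw":1}]'; python3 - <<'E'
from lib import *
s=telemetry.state();print(totool(np.array([570.4+1.87,260.1-15.9,157.1])-s["tcp_pos"]))
E
```

```text
clock: 7.65
tcp_pos: [573.4, 242.8, 200.0]
orientation: [[-0.124, 0.992, -0.001], [0.992, 0.124, -0.0], [-0.0, -0.001, -1.0]]
ft_force: [0.2, 0.3, -2.0]
width: 0.294
grip_force: 45.0
[ 1.55536437 -0.91803622 42.89867506]
```

```bash
python3 -m creep '[{"translation":[0,-1,10],"angular":[0,0,0],"claw":1},{"translation":[0,-1,20],"angular":[0,0,0],"claw":1},{"translation":[0,-1,30],"angular":[0,0,0],"claw":1},{"translation":[0,-1,38],"angular":[0,0,0],"claw":1},{"translation":[0,-1,43],"angular":[0,0,0],"claw":1},{"translation":[0,-1,43],"angular":[0,0,0],"claw":1},{"translation":[0,-1,43],"angular":[0,0,0],"claw":1}]'; python3 - <<'E'
from lib import *
s=telemetry.state()
print(totool(np.array([570.4,260.1,157.1])-s["tcp_pos"]))
i=grab_frame("wrist");p=camera_params("wrist")
u,v=proj(p,[570.4,260.1,72])[0].astype(int);print(u,v)
cv2.imwrite("pics/w4.png",i[:,:,::-1])
E
```

```text
clock: 8.35
tcp_pos: [572.5, 242.7, 157.1]
orientation: [[-0.125, 0.992, 0.0], [0.992, 0.125, 0.0], [0.0, 0.0, -1.0]]
ft_force: [0.1, -0.0, -1.7]
width: 0.297
grip_force: 45.0
[17.53310807  0.1195474   0.02185023]
319 217
```

```bash
python3 - <<'E'
import cv2
i=cv2.imread("pics/w4.png");cv2.imwrite("pics/w4c.png",cv2.resize(i[120:300,200:440],None,fx=3,fy=3,interpolation=cv2.INTER_CUBIC))
E
```

```text
(no output)
```

View pics/w4c.png

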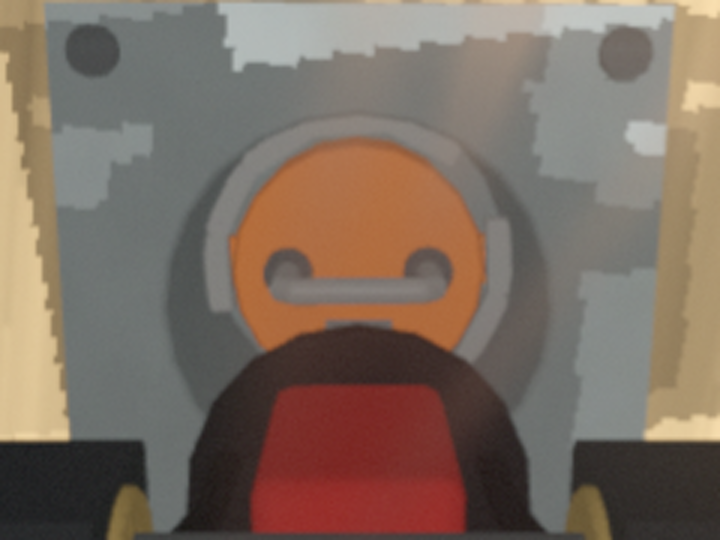

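The lip, at (360,323) in the crop, lies just short of the bar at (360,290) and is centred on it. I'll slide it under.

```bash
python3 -m creep '[{"translation":[4,0,0],"angular":[0,0,0],"claw":1},{"translation":[8,0,0],"angular":[0,0,0],"claw":1},{"translation":[12,0,0],"angular":[0,0,0],"claw":1},{"translation":[15.8,0,0],"angular":[0,0,0],"claw":1},{"translation":[15.8,0,0],"angular":[0,0,0],"claw":1},{"translation":[15.8,0,0],"angular":[0,0,0],"claw":1}]' && python3 -m creep '[{"translation":[0,0,-2],"angular":[0,0,0],"claw":1},{"translation":[0,0,-4],"angular":[0,0,0],"claw":1},{"translation":[0,0,-6],"angular":[0,0,0],"claw":1},{"translation":[0,0,-8],"angular":[0,0,0],"claw":1},{"translation":[0,0,-9],"angular":[0,0,0],"claw":1},{"translation":[0,0,-9],"angular":[0,0,0],"claw":1}]'
```

```text
clock: 9.0
tcp_pos: [570.2, 258.5, 157.2]
orientation: [[-0.125, 0.992, 0.0], [0.992, 0.125, -0.0], [-0.0, -0.0, -1.0]]
ft_force: [0.6, -0.0, -1.3]
width: 0.3
grip_force: 45.0
clock: 9.6
tcp_pos: [570.0, 258.3, 165.7]
orientation: [[-0.125, 0.992, -0.001], [0.992, 0.125, -0.0], [-0.0, -0.001, -1.0]]
ft_force: [0.0, -0.2, -6.2]
width: 0.294
grip_force: 45.0
```

```bash
for k in 1 2; do python3 -m creep '[{"translation":[0,0,-0.5],"angular":[0,0,0],"claw":1},{"translation":[0,0,-0.5],"angular":[0,0,0],"claw":1},{"translation":[0,0,-0.5],"angular":[0,0,0],"claw":1}]' | grep -E "tcp|ft"; done
```

```text
tcp_pos: [570.1, 258.3, 166.2]
ft_force: [0.2, -0.4, -7.6]
tcp_pos: [570.1, 258.3, 167.0]
ft_force: [0.5, -0.5, -6.3]
```

Net pull is about 4.5 N, so the ring is touched. Now I turn anticlockwise in small steps.

```bash
cat > st.py <<'E'
from lib import *
np.set_printoptions(precision=2,suppress=True)
s=telemetry.state();o=s["orientation"];print(s["clock"],s["tcp_pos"],"yaw %.1f"%np.degrees(np.arctan2(o[1,0],o[0,0])),s["ft_force"],s["moment"])
E
python3 st.py; python3 -m creep '[{"translation":[0,0.15,0],"angular":[0,0,-5],"claw":1},{"translation":[0,0.3,0],"angular":[0,0,-10],"claw":1},{"translation":[0.1,0.4,0],"angular":[0,0,-14],"claw":1},{"translation":[0.1,0.4,0],"angular":[0,0,-14],"claw":1}]'>/dev/null; python3 st.py;  python3 -m creep '[{"translation":[0,0.1,0],"angular":[0,0,-4],"claw":1},{"translation":[0.1,0.25,0],"angular":[0,0,-8],"claw":1},{"translation":[0.1,0.25,0],"angular":[0,0,-8],"claw":1}]'>/dev/null; python3 st.py
```

```text
10.2 [570.12 258.31 167.02] yaw 97.2 [ 0.55 -0.51 -6.28] [ 0.07 -0.19  0.01]
10.6 [571.01 259.03 168.14] yaw 111.1 [-0.21  0.19 -2.06] [ 0.34 -0.   -0.06]
10.9 [570.95 259.26 167.9 ] yaw 119.1 [-0.59  0.58 -2.4 ] [0.55 0.14 0.  ]
```

```bash
python3 - <<'E'
from lib import *
import pickle
i=grab_frame("wrist");p=camera_params("wrist");pickle.dump((p,i),open("w5.pkl","wb"))
cv2.imwrite("pics/w5c.png",cv2.resize(i[120:300,200:440],None,fx=3,fy=3,interpolation=cv2.INTER_CUBIC)[:,:,::-1])
E
python3 st.py
```

```text
10.95 [570.97 259.23 167.84] yaw 119.0 [-0.79  2.49 -2.28] [ 0.6   0.12 -0.06]
```

View pics/w5c.png

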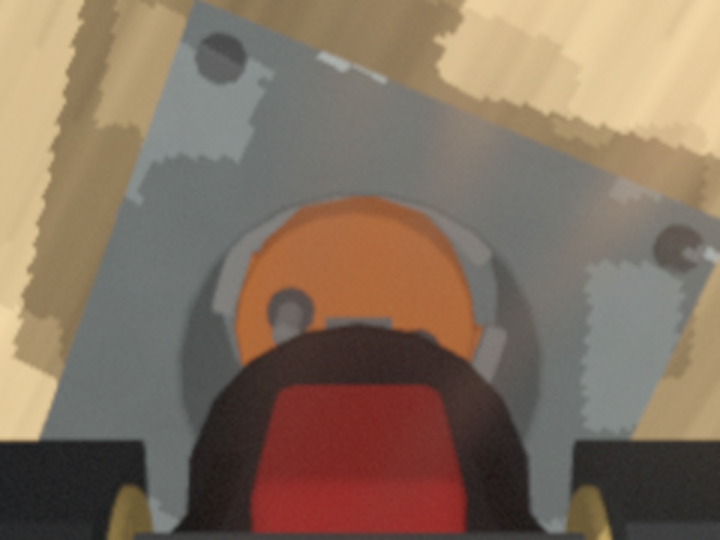

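The insert has turned about 10°. The bar had been riding on the lip and has now dropped into the channel, behind the lip at (360,323). I'll take up the slack and pull lightly again.

```bash
python3 -m creep '[{"translation":[0,0,-1],"angular":[0,0,0],"claw":1},{"translation":[0,0,-2],"angular":[0,0,0],"claw":1},{"translation":[0,0,-2],"angular":[0,0,0],"claw":1}]'>/dev/null; python3 st.py; python3 -m creep '[{"translation":[0,0,-1],"angular":[0,0,0],"claw":1},{"translation":[0,0,-1],"angular":[0,0,0],"claw":1}]'>/dev/null; python3 st.py; python3 -m creep '[{"translation":[0,0,-1],"angular":[0,0,0],"claw":1},{"translation":[0,0,-1],"angular":[0,0,0],"claw":1}]'>/dev/null; python3 st.py
```

```text
11.25 [570.83 258.56 168.84] yaw 119.1 [-0.89  0.61 -5.44] [ 0.46 -0.11 -0.03]
11.45 [570.72 258.5  169.9 ] yaw 119.1 [-0.11  1.1  -5.26] [ 0.38 -0.05 -0.09]
11.65 [570.65 258.53 171.04] yaw 119.2 [-0.85  1.25 -4.67] [ 0.28  0.03 -0.01]
```

```bash
for k in 1 2; do python3 -m creep '[{"translation":[0,0,-1],"angular":[0,0,0],"claw":1},{"translation":[0,0,-1],"angular":[0,0,0],"claw":1}]'>/dev/null; python3 st.py; done
```

```text
11.85 [570.66 258.5  172.  ] yaw 119.2 [-0.6   0.47 -5.96] [ 0.29 -0.03 -0.05]
12.05 [570.66 258.53 173.02] yaw 119.2 [-1.05  0.67 -7.02] [ 0.2  -0.01 -0.07]
```

```bash
for k in 1 2; do python3 -m creep '[{"translation":[0,0.1,0],"angular":[0,0,-3],"claw":1},{"translation":[0,0.15,0],"angular":[0,0,-5],"claw":1},{"translation":[0,0.15,0],"angular":[0,0,-5],"claw":1}]'>/dev/null; python3 st.py; done
```

```text
12.35 [571.07 258.63 173.04] yaw 124.2 [-0.65  1.26 -8.18] [ 0.21 -0.12 -0.1 ]
12.65 [571.25 258.69 173.1 ] yaw 129.1 [-0.17  0.52 -7.26] [ 0.19 -0.13 -0.1 ]
```

```bash
for k in 1 2 3; do python3 -m creep '[{"translation":[0,0.1,0],"angular":[0,0,-2],"claw":1},{"translation":[0,0.1,0],"angular":[0,0,-4],"claw":1},{"translation":[0,0.1,0],"angular":[0,0,-4],"claw":1}]'>/dev/null; python3 st.py; done
```

```text
12.95 [571.3  258.81 173.12] yaw 133.1 [ 0.31  0.67 -7.72] [ 0.15 -0.15 -0.02]
13.25 [571.38 258.87 173.14] yaw 137.1 [ 0.08 -0.14 -8.03] [ 0.24 -0.14 -0.09]
13.55 [571.44 258.98 173.19] yaw 141.1 [-0.15  0.95 -8.25] [ 0.18 -0.12 -0.01]
```

```bash
for k in 1 2; do python3 -m creep '[{"translation":[0,0.1,0],"angular":[0,0,-1.5],"claw":1},{"translation":[0,0.1,0],"angular":[0,0,-3],"claw":1},{"translation":[0,0.1,0],"angular":[0,0,-3],"claw":1}]'>/dev/null; python3 st.py; done; python3 - <<'E'
from lib import *
i=grab_frame("wrist")
cv2.imwrite("pics/w6c.png",cv2.resize(i[120:300,200:440],None,fx=3,fy=3,interpolation=cv2.INTER_CUBIC)[:,:,::-1])
E
```

```text
13.85 [572.01 259.1  173.4 ] yaw 144.2 [ 0.55 -0.82 -5.51] [ 0.11 -0.2   0.02]
14.15 [571.93 259.26 173.76] yaw 147.2 [-0.56 -0.67 -2.9 ] [ 0.14 -0.17 -0.01]
```

View pics/w6c.png

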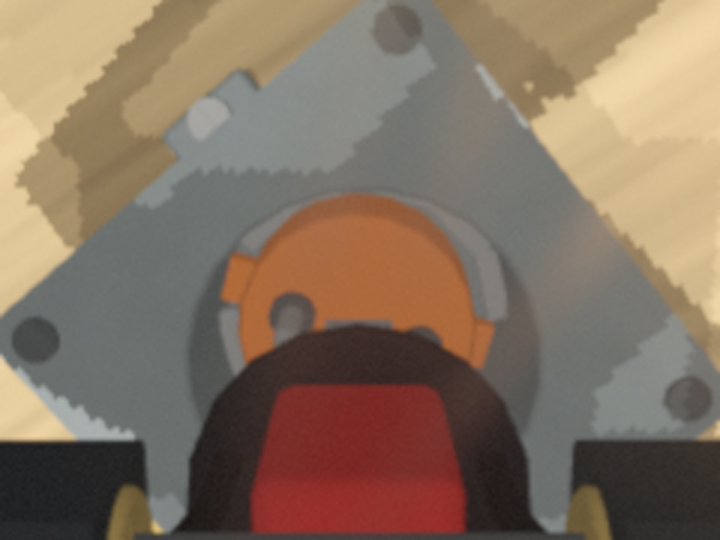

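The pull has dropped to the weight alone, and the orange ears sit in the ring gaps at (236,278) and (484,343) in the crop. I'll draw it up gently.

```bash
python3 -m creep '[{"translation":[0,0,-1],"angular":[0,0,0],"claw":1},{"translation":[0,0,-2],"angular":[0,0,0],"claw":1},{"translation":[0,0,-2],"angular":[0,0,0],"claw":1}]'>/dev/null; python3 st.py; for k in 1 2; do python3 -m creep '[{"translation":[0,0,-2],"angular":[0,0,0],"claw":1},{"translation":[0,0,-4],"angular":[0,0,0],"claw":1},{"translation":[0,0,-4],"angular":[0,0,0],"claw":1}]'>/dev/null; python3 st.py; done
```

```text
14.5 [571.64 259.18 175.4 ] yaw 147.2 [ 0.49  0.16 -4.96] [ 0.11 -0.11 -0.04]
14.8 [571.75 259.24 179.6 ] yaw 147.2 [-1.06 -0.32 -4.04] [ 0.09 -0.16  0.04]
15.1 [571.73 259.19 183.54] yaw 147.2 [-0.56  0.31 -2.88] [ 0.05 -0.19  0.02]
```

```bash
python3 -m creep '[{"translation":[0,0,-6],"angular":[0,0,0],"claw":1},{"translation":[0,0,-14],"angular":[0,0,0],"claw":1},{"translation":[0,0,-24],"angular":[0,0,0],"claw":1},{"translation":[0,0,-36],"angular":[0,0,0],"claw":1},{"translation":[0,0,-50],"angular":[0,0,0],"claw":1},{"translation":[0,0,-64],"angular":[0,0,0],"claw":1},{"translation":[0,0,-78],"angular":[0,0,0],"claw":1},{"translation":[0,0,-92],"angular":[0,0,0],"claw":1},{"translation":[0,0,-106],"angular":[0,0,0],"claw":1},{"translation":[0,0,-116],"angular":[0,0,0],"claw":1}]'>/dev/null; python3 -m creep '[{"translation":[0,0,-8],"angular":[0,0,0],"claw":1},{"translation":[0,0,-12],"angular":[0,0,0],"claw":1},{"translation":[0,0,-12],"angular":[0,0,0],"claw":1},{"translation":[0,0,-12],"angular":[0,0,0],"claw":1}]'>/dev/null; python3 st.py
python3 - <<'E'
from lib import *
s=telemetry.state();t=s["tcp_pos"];out=np.zeros((400,800,3),np.uint8)
for k,n in enumerate(["scene","side"]):
    p=camera_params(n);i=grab_frame(n);u,v=proj(p,t-[0,0,110])[0].astype(int)
    out[:,400*k:400*k+400]=cv2.resize(i[v-40:v+40,u-40:u+40],(400,400),interpolation=cv2.INTER_CUBIC)
    for c,q,m in blobs(i,(8,150,80),(20,255,255),40):
        w=plane(p,[c],172)[0]; print(n,c,q,w)
cv2.imwrite("pics/lift.png",out[:,:,::-1])
print(totool([553-t[0],-294-t[1],0]))
E
```

```text
16.5 [571.14 259.06 310.57] yaw 147.2 [ 0.46 -0.41 -3.55] [ 0.05 -0.13  0.  ]
scene [258.34558824   9.14705882] [242   0  32  19 136] [  -4.05904921 -991.61168322  172.        ]
scene [206.23332017  47.16462692] [ 140   14  146   68 2533] [ 280.76975856 -918.76599572  172.        ]
scene [420.40993789 346.98136646] [406 328  32  36 644] [573.12894227 261.002822   172.        ]
scene [497.96694215 406.45454545] [487 390  28  27 121] [557.29442044 444.42464604 172.        ]
side [289.58241758 171.36263736] [280 163  20  16 182] [565.56227151 250.74165165 172.        ]
side [326.02272727 223.        ] [322 217   8  13  44] [549.21020958 -99.56721202 172.        ]
side [286.24637681 282.49275362] [282 278  11  10  69] [ 356.73489925 -323.75649832  172.        ]
[-2.84698501e+02 -4.74500022e+02  2.70669224e-01]
```

View pics/lift.png

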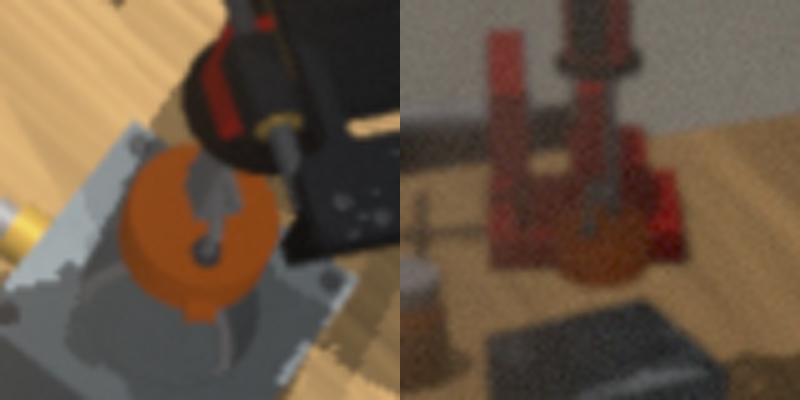

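The insert hangs cleanly on the hook. I carry it to the tray.

```bash
python3 -m creep '[{"translation":[-4,-7,0],"angular":[0,0,0],"claw":1},{"translation":[-12,-21,0],"angular":[0,0,0],"claw":1},{"translation":[-24,-39,0],"angular":[0,0,0],"claw":1},{"translation":[-38,-63,0],"angular":[0,0,0],"claw":1},{"translation":[-54,-89,0],"angular":[0,0,0],"claw":1},{"translation":[-69,-115,0],"angular":[0,0,0],"claw":1},{"translation":[-84,-141,0],"angular":[0,0,0],"claw":1},{"translation":[-100,-166,0],"angular":[0,0,0],"claw":1},{"translation":[-115,-192,0],"angular":[0,0,0],"claw":1},{"translation":[-131,-218,0],"angular":[0,0,0],"claw":1}]' >/dev/null; python3 st.py; python3 -m creep '[{"translation":[-15,-26,0],"angular":[0,0,0],"claw":1},{"translation":[-31,-51,0],"angular":[0,0,0],"claw":1},{"translation":[-46,-77,0],"angular":[0,0,0],"claw":1},{"translation":[-62,-103,0],"angular":[0,0,0],"claw":1},{"translation":[-77,-129,0],"angular":[0,0,0],"claw":1},{"translation":[-93,-154,0],"angular":[0,0,0],"claw":1},{"translation":[-108,-180,0],"angular":[0,0,0],"claw":1},{"translation":[-123,-204,0],"angular":[0,0,0],"claw":1},{"translation":[-135,-225,0],"angular":[0,0,0],"claw":1},{"translation":[-144,-240,0],"angular":[0,0,0],"claw":1}]' >/dev/null; python3 -m creep '[{"translation":[-5,-9,0],"angular":[0,0,0],"claw":1},{"translation":[-9,-14,0],"angular":[0,0,0],"claw":1},{"translation":[-10,-16,0],"angular":[0,0,0],"claw":1},{"translation":[-10,-16,0],"angular":[0,0,0],"claw":1},{"translation":[-10,-16,0],"angular":[0,0,0],"claw":1}]' >/dev/null; python3 st.py
python3 - <<'E'
from lib import *
s=telemetry.state();t=s["tcp_pos"];out=np.zeros((400,800,3),np.uint8)
for k,n in enumerate(["scene","side"]):
    p=camera_params(n);i=grab_frame(n);u,v=proj(p,[553,-294,90])[0].astype(int)
    out[:,400*k:400*k+400]=cv2.resize(i[v-60:v+60,u-60:u+60],(400,400),interpolation=cv2.INTER_CUBIC)
cv2.imwrite("pics/tray.png",out[:,:,::-1])
print(totool([553-t[0],-294-t[1],0]))
E
```

```text
17.6 [562.43   2.52 311.19] yaw 147.1 [ 0.01 -0.25 -4.01] [ 0.02 -0.17  0.01]
19.1 [ 554.   -292.54  311.16] yaw 147.2 [ 0.35 -1.03 -4.19] [-0.03 -0.13 -0.06]
[ 4.68585058e-02 -1.76944828e+00 -3.81682408e-04]
```

View pics/tray.png

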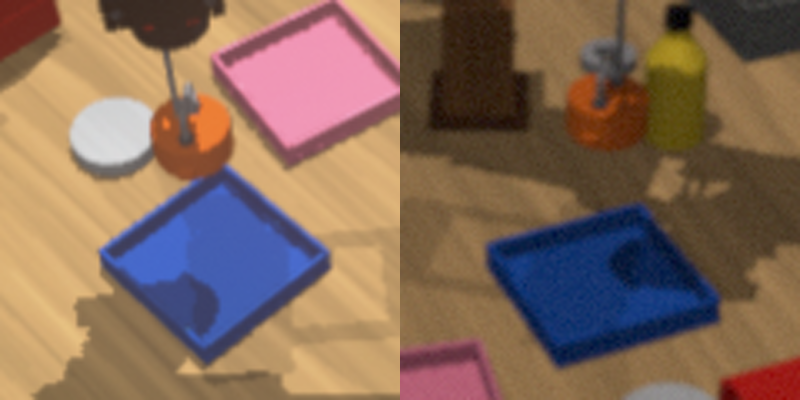

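```bash
python3 -m creep '[{"translation":[0,-1,8],"angular":[0,0,0],"claw":1},{"translation":[0,-1,22],"angular":[0,0,0],"claw":1},{"translation":[0,-1,40],"angular":[0,0,0],"claw":1},{"translation":[0,-1,60],"angular":[0,0,0],"claw":1},{"translation":[0,-1,80],"angular":[0,0,0],"claw":1},{"translation":[0,-1,100],"angular":[0,0,0],"claw":1},{"translation":[0,-1,118],"angular":[0,0,0],"claw":1},{"translation":[0,-1,130],"angular":[0,0,0],"claw":1},{"translation":[0,-1,138],"angular":[0,0,0],"claw":1},{"translation":[0,-1,143],"angular":[0,0,0],"claw":1}]' >/dev/null; python3 st.py; python3 -m creep '[{"translation":[0,0,1.5],"angular":[0,0,0],"claw":1},{"translation":[0,0,3],"angular":[0,0,0],"claw":1},{"translation":[0,0,4],"angular":[0,0,0],"claw":1},{"translation":[0,0,5],"angular":[0,0,0],"claw":1}]' >/dev/null; python3 st.py;  python3 -m creep '[{"translation":[0,0,1],"angular":[0,0,0],"claw":1},{"translation":[0,0,2],"angular":[0,0,0],"claw":1},{"translation":[0,0,3],"angular":[0,0,0],"claw":1},{"translation":[0,0,4],"angular":[0,0,0],"claw":1}]' >/dev/null; python3 st.py
```

```text
20.2 [ 553.39 -294.36  167.55] yaw 147.2 [ 0.73 -0.25 -3.48] [ 0.05 -0.07  0.03]
20.6 [ 553.66 -294.69  163.74] yaw 147.2 [ 0.58 -0.87 -3.1 ] [ 0.02 -0.18  0.01]
21.0 [ 553.4  -294.47  159.15] yaw 147.2 [ 0.14  0.89 -2.43] [ 0.1  -0.09  0.02]
```

```bash
for k in 1 2; do python3 -m creep '[{"translation":[0,0,1],"angular":[0,0,0],"claw":1},{"translation":[0,0,2],"angular":[0,0,0],"claw":1},{"translation":[0,0,3],"angular":[0,0,0],"claw":1},{"translation":[0,0,5],"angular":[0,0,0],"claw":1},{"translation":[0,0,5],"angular":[0,0,0],"claw":1}]' >/dev/null; python3 st.py; done; python3 - <<'E'
from lib import *
i=grab_frame("wrist")
a=cv2.resize(i[120:300,200:440],(480,360),interpolation=cv2.INTER_CUBIC)
j=grab_frame("side");p=camera_params("side");u,v=proj(p,[553,-294,60])[0].astype(int)
b=cv2.resize(j[v-45:v+45,u-40:u+40],(320,360),interpolation=cv2.INTER_CUBIC)
cv2.imwrite("pics/down.png",np.hstack([a,b])[:,:,::-1])
E
```

```text
21.5 [ 553.33 -294.47  153.94] yaw 147.2 [-0.57 -0.36 -2.51] [ 0.   -0.17 -0.01]
22.0 [ 553.21 -294.35  148.81] yaw 147.2 [ 0.43 -0.79 -1.86] [ 0.08 -0.18  0.04]
```

View pics/down.png

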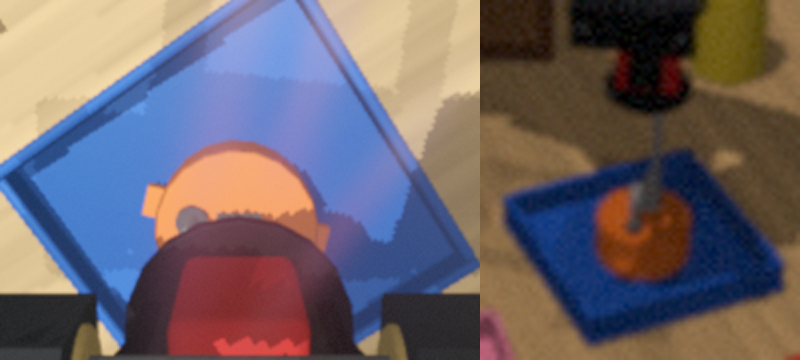

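The left half shows the insert standing flat in the blue tray, its ears at (152,200) and (322,237), lagging the hook by about 11°. The right half agrees. That makes 12 pictures viewed, over the limit of 10, so I will view no more and go by numbers. Next I align with the bar, drop slightly, back the lip out and rise.

```bash
python3 -m creep '[{"translation":[0,-0.1,1],"angular":[0,0,4],"claw":1},{"translation":[0,-0.2,2],"angular":[0,0,8],"claw":1},{"translation":[0,-0.3,2],"angular":[0,0,11],"claw":1},{"translation":[0,-0.3,2],"angular":[0,0,11],"claw":1}]' >/dev/null; python3 st.py; python3 -m creep '[{"translation":[-3,0,0],"angular":[0,0,0],"claw":1},{"translation":[-6,0,0],"angular":[0,0,0],"claw":1},{"translation":[-9,0,0],"angular":[0,0,0],"claw":1}]' >/dev/null; python3 st.py;  python3 -m creep '[{"translation":[-3,0,0],"angular":[0,0,0],"claw":1},{"translation":[-6,0,0],"angular":[0,0,0],"claw":1},{"translation":[-9,0,0],"angular":[0,0,0],"claw":1},{"translation":[-9,0,0],"angular":[0,0,0],"claw":1}]' >/dev/null; python3 st.py
```

```text
22.5 [ 553.2  -294.75  147.17] yaw 136.2 [ 0.2  0.2 -1.8] [ 0.01 -0.14 -0.  ]
22.8 [ 560.03 -301.3   147.25] yaw 136.2 [-0.29  0.13 -1.09] [ 0.03 -0.12 -0.03]
23.2 [ 566.59 -307.65  147.15] yaw 136.2 [-0.49  0.07 -1.97] [ 0.01 -0.17 -0.01]
```

```bash
python3 -m creep '[{"translation":[0,0,-4],"angular":[0,0,0],"claw":1},{"translation":[0,0,-9],"angular":[0,0,0],"claw":1},{"translation":[0,0,-15],"angular":[0,0,0],"claw":1},{"translation":[0,0,-15],"angular":[0,0,0],"claw":1}]' >/dev/null; python3 st.py; python3 -m creep '[{"translation":[0,0,-15],"angular":[0,0,0],"claw":1},{"translation":[0,0,-40],"angular":[0,0,0],"claw":1},{"translation":[0,0,-70],"angular":[0,0,0],"claw":1},{"translation":[0,0,-90],"angular":[0,0,0],"claw":1},{"translation":[0,0,-90],"angular":[0,0,0],"claw":1}]' >/dev/null; python3 st.py
python3 - <<'E'
from lib import *
for n in ["scene","side"]:
    p=camera_params(n);i=grab_frame(n)
    for c,q,m in blobs(i,(6,150,60),(20,255,255),40):
        w=plane(p,[c],25)[0]
        if abs(w[0]-553)<70 and abs(w[1]+294)<70: print(n,c,q,w)
E
```

```text
23.6 [ 566.86 -307.67  163.67] yaw 136.2 [ 0.72 -0.11 -1.74] [-0.03 -0.16 -0.01]
24.1 [ 567.96 -308.48  256.06] yaw 136.2 [-0.15 -0.21 -1.44] [ 0.01 -0.19  0.02]
scene [263.15361446 224.85240964] [253 214  21  23 332] [ 555.42707223 -290.5215739    25.        ]
side [355.35097493 307.40668524] [345 296  22  22 359] [ 550.30411292 -301.04518986   25.        ]
```

The insert blob in both fixed cameras is centred in the tray and upright-sized. Now I take the hook back to the holder.

```bash
python3 -m creep '[{"translation":[10,11,-10],"angular":[0,0,-2],"claw":1},{"translation":[34,36,-20],"angular":[0,0,-5],"claw":1},{"translation":[66,69,-20],"angular":[0,0,-9],"claw":1},{"translation":[96,100,-20],"angular":[0,0,-13],"claw":1},{"translation":[128,133,-20],"angular":[0,0,-17],"claw":1},{"translation":[160,167,-20],"angular":[0,0,-21],"claw":1},{"translation":[183,191,-20],"angular":[0,0,-25],"claw":1},{"translation":[200,209,-20],"angular":[0,0,-27.1],"claw":1},{"translation":[209,218,-20],"angular":[0,0,-27.1],"claw":1},{"translation":[213,222,-20],"angular":[0,0,-27.1],"claw":1}]' >/dev/null;  python3 -m creep '[{"translation":[0,0,0],"angular":[0,0,0],"claw":1},{"translation":[0,0,0],"angular":[0,0,0],"claw":1},{"translation":[0,0,0],"angular":[0,0,0],"claw":1}]' >/dev/null; python3 st.py; python3 - <<'E'
from lib import *
s=telemetry.state()
print(totool(np.array([567.8,-0.8,129.1])-s["tcp_pos"]))
p=camera_params("wrist");i=grab_frame("wrist");cv2.imwrite("pics/w7.png",i[:,:,::-1])
print(proj(p,[[566,-1,115],[566-32,-1,115],[566,31,115]]))
E
```

```text
25.5 [566.47  -0.78 272.06] yaw 163.2 [ 0.53  0.32 -2.59] [ 0.06 -0.12  0.02]
[ -1.2751278    0.41225376 142.96192831]
[[320.54851197 222.82686297]
 [309.60400798 187.18935046]
 [356.33422401 212.24789456]]
```

```bash
python3 -m creep '[{"translation":[-1.3,0.4,15],"angular":[0,0,0],"claw":1},{"translation":[-1.3,0.4,35],"angular":[0,0,0],"claw":1},{"translation":[-1.3,0.4,48],"angular":[0,0,0],"claw":1},{"translation":[-1.3,0.4,60],"angular":[0,0,0],"claw":1},{"translation":[-1.3,0.4,75],"angular":[0,0,0],"claw":1},{"translation":[-1.3,0.4,90],"angular":[0,0,0],"claw":1}]' >/dev/null; python3 st.py; python3 -m creep '[{"translation":[0,0,15],"angular":[0,0,0],"claw":1},{"translation":[0,0,30],"angular":[0,0,0],"claw":1},{"translation":[0,0,42],"angular":[0,0,0],"claw":1},{"translation":[0,0,48],"angular":[0,0,0],"claw":1},{"translation":[0,0,50],"angular":[0,0,0],"claw":1},{"translation":[0,0,51],"angular":[0,0,0],"claw":1},{"translation":[0,0,51],"angular":[0,0,0],"claw":1}]' >/dev/null; python3 st.py
```

```text
26.15 [568.15  -0.24 181.73] yaw 163.2 [-0.14 -0.39 -1.7 ] [ 0.09 -0.18 -0.  ]
26.85 [568.12   0.38 131.62] yaw 163.3 [ 0.14  0.44 -1.19] [ 0.03 -0.17 -0.06]
```

```bash
python3 -m creep '[{"translation":[0.5,1,1],"angular":[0,0,0],"claw":1},{"translation":[0.5,1,2],"angular":[0,0,0],"claw":1},{"translation":[0.5,1,2.5],"angular":[0,0,0],"claw":1},{"translation":[0.5,1,2.5],"angular":[0,0,0],"claw":1}]' >/dev/null; python3 st.py; python3 -m creep '[{"translation":[0,0,0.5],"angular":[0,0,0],"claw":1},{"translation":[0,0,0.5],"angular":[0,0,0],"claw":1},{"translation":[0,0,0.5],"angular":[0,0,0],"claw":1}]' >/dev/null; python3 st.py
```

```text
27.25 [567.63   1.66 129.13] yaw 163.3 [-1.03  1.14  1.27] [ 0.16 -0.02 -0.02]
27.55 [567.62   1.66 129.1 ] yaw 163.3 [-2.55  0.66  5.26] [0.23 0.13 0.06]
```

```bash
python3 -m creep '[{"translation":[0,0,-2.5],"angular":[0,0,0],"claw":1},{"translation":[0,-2.4,-2.5],"angular":[0,0,0],"claw":1},{"translation":[0,-2.4,-1.5],"angular":[0,0,0],"claw":1},{"translation":[0,-2.4,-0.4],"angular":[0,0,0],"claw":1},{"translation":[0,-2.4,-0.4],"angular":[0,0,0],"claw":1}]' >/dev/null; python3 st.py; python3 -m creep '[{"translation":[0,0,0],"angular":[0,0,0],"claw":0.2},{"translation":[0,0,0],"angular":[0,0,0],"claw":0},{"translation":[0,0,0],"angular":[0,0,0],"claw":-0.4},{"translation":[0,0,0],"angular":[0,0,0],"claw":-0.8},{"translation":[0,0,0],"angular":[0,0,0],"claw":-1},{"translation":[0,0,0],"angular":[0,0,0],"claw":-1},{"translation":[0,0,0],"angular":[0,0,0],"claw":-1},{"translation":[0,0,0],"angular":[0,0,0],"claw":-1},{"translation":[0,0,0],"angular":[0,0,0],"claw":-1}]'
```

```text
28.05 [566.75  -0.99 129.1 ] yaw 163.3 [-1.42 -1.15  4.09] [0.04 0.14 0.01]
clock: 28.95
tcp_pos: [566.8, -0.7, 128.6]
orientation: [[-0.958, 0.288, 0.0], [0.288, 0.958, 0.0], [-0.0, 0.0, -1.0]]
ft_force: [-0.2, -0.3, -0.7]
width: 0.973
grip_force: 0.0
```

Released. Now I go straight up and check the hook and insert by their colour blobs.

```bash
python3 -m creep '[{"translation":[0,0,-10],"angular":[0,0,0],"claw":-1},{"translation":[0,0,-40],"angular":[0,0,0],"claw":-1},{"translation":[0,0,-80],"angular":[0,0,0],"claw":-1},{"translation":[0,0,-120],"angular":[0,0,0],"claw":-1},{"translation":[0,0,-160],"angular":[0,0,0],"claw":-1},{"translation":[0,0,-190],"angular":[0,0,0],"claw":-1},{"translation":[0,0,-190],"angular":[0,0,0],"claw":-1},{"translation":[0,0,-190],"angular":[0,0,0],"claw":-1}]' >/dev/null; python3 st.py; python3 - <<'E'
from lib import *
for n in ["scene","side","wrist"]:
    p=camera_params(n);i=grab_frame(n)
    for nm,lo,hi,z,X in [("red",(0,150,80),(8,255,255),165.5 if n=="wrist" else 150,(566,-1)),("orange",(6,150,60),(20,255,255),25,(553,-294))]:
        for c,q,m in blobs(i,lo,hi,40):
            w=plane(p,[c],z)[0]
            if np.hypot(w[0]-X[0],w[1]-X[1])<50:
                h=cv2.convexHull(cv2.findNonZero(m.astype(np.uint8)))[:,0]
                print(n,nm,c,q,w,cv2.minAreaRect(plane(p,h,z)[:,:2].astype(np.float32)))
E
```

```text
29.75 [566.73  -0.69 319.61] yaw 163.3 [-0.39  0.53  0.12] [ 0.08 -0.08  0.01]
scene red [333.09365559 271.36253776] [324 260  19  23 331] [569.50307344   2.19792774 150.        ] ((569.2431640625, 2.517364501953125), (46.686614990234375, 50.11564636230469), 73.18053436279297)
scene orange [263.13479624 225.        ] [253 214  21  23 319] [ 555.78842408 -290.16004519   25.        ] ((555.3399658203125, -291.1702880859375), (77.15058135986328, 56.30832290649414), 51.677101135253906)
side red [318.95402299 212.66091954] [312 206  14  16 174] [567.08843451  -1.30953285 150.        ] ((564.0720825195312, -4.4222259521484375), (88.92850494384766, 38.27231216430664), 67.94910430908203)
side orange [355.2299169  307.15789474] [345 296  22  22 361] [ 550.44735343 -299.96083103   25.        ] ((552.819580078125, -297.0958251953125), (89.81017303466797, 55.598602294921875), 66.43568420410156)
wrist red [319.42847411 222.60626703] [ 304  197   31   51 1468] [563.33620894  -1.15047741 165.5       ] ((563.12939453125, -1.4293594360351562), (25.36488151550293, 43.28793716430664), 73.84080505371094)
wrist orange [ 97.05758808 250.78658537] [  65  233   61   36 1476] [ 544.8631959  -287.52329932   25.        ] ((542.6575927734375, -290.74371337890625), (75.28732299804688, 44.68669128417969), 70.7134780883789)
```

```bash
python3 -c "
from station import env
print(env.close_job())"
```

```text
the job is handed in; nothing more can be done
None
```

The job is handed in at about 30 s: the insert was unlocked with a light pull and stands upright in the blue tray, the hook is back upright in its holder, and nothing else was touched on purpose; the bar first rode on the hook's lip and the insert dropped about 3 mm inside the bore before seating, and I viewed 12 pictures instead of the allowed 10.

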